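Sand a glued seam with the hanging sanding float

TASK

Lift the sanding float up and off its two-prong hook and sand the glue seam of the clamped panel: set the float flat on the end of the seam nearest the robot and, pressing lightly and steadily, sweep it along the whole seam to the far end. Leave the float lying flat on the panel at the far end of the seam and let go; leave the mallet hanging on its own hook.

Things in the scene. Friction and masses are not known exactly. Their poses are not given: they have to be found in the camera images.
- float: Sanding float, about 0.35 kg, hanging sole down. Sole 80 (x) x 165 mm (y): foam pad 14 mm thick under a grey plate, together 28 mm. Above it a D-shaped wooden handle whose bar rests across the two prongs. Origin: centre of the sole's underside, foam relaxed; z up. The foam yields about 2 N per mm, at most 6 mm; the float's own weight sinks it about 1.5 mm.
- float_bar (a point): Middle of the float's handle bar, 105 mm above the sole. The bar runs along the float's y, 165 mm long, 26 mm wide (x), 24 mm high; under it 65 mm free height, 137 mm between its end posts. Grip it here, between the prongs, the fingers closing along the float's x.
- stand: Fixed hook stand carrying the float: two upright posts 20 mm square, at y = -40 and +40 mm, top at 172 mm, on a foot board 16 mm high (170 mm wide) reaching 160 mm forward. Origin: on the table, midway under the posts' front faces. A steel prong, 8 mm thick, top at 164 mm, runs level from each post along -x, roughly towards the robot; the bar rests on both, 80 mm before the posts.
- hook_tips (a point): Between the two upturned prong tips, at their top: 180 mm high, 120 mm in front of the stand's posts. To draw the float off over them it must be 18 to 55 mm above where it hangs: lower, the bar catches on the tips; higher, the plate strikes the prongs from below.
- panel: Fixed glued panel: two boards lying in two bar clamps, 280 (x) x 240 mm (y), top 52 mm above the table. The seam is a dark line along the middle of the top (y = 0). Red clamp jaws stand beside the long edges, up to 55 mm high; screws reach to y = -185 mm. Origin: on the table under its centre; +x leads away from the robot.
- seam_near (a point): End of the seam nearest the robot, on the panel's top at its edge (panel x = -140 mm).
- seam_far (a point): Far end of the seam, on the panel's top at its edge (panel x = +140 mm).
- mallet: Wooden mallet hanging on a second, like stand, head resting across the two prongs (head 50 x 125 x 65 mm, handle 26 mm thick hanging down 118 mm). Origin: centre of the head's underside. To be left alone. Which side of the panel it hangs on varies.

How it is judged:
On the way, in this order (a step that is already met when the one before it is completed fails the run):
1. the float is lifted at least 10 mm and hangs free of its stand (z of float in the frame of stand above 0.081 m and contact force between float and stand below 0.05 N and contact force between the fingers and float above 1 N), for 0.1 s.
2. held by the fingers, the sole is pressed flat on the near end of the seam (its centre within 65 mm of the panel's near edge and 25 mm of the seam) (x of float in the frame of panel between -0.14 and -0.075 m and y of float in the frame of panel between -0.025 and 0.025 m and angle between float's own z axis and vertical below 0.1 rad and contact force between float and panel above 1 N and contact force between the fingers and float above 1 N), for 0.1 s.
3. still pressed on the seam, the float passes the first third (x of float in the frame of panel between -0.07 and -0.025 m and y of float in the frame of panel between -0.025 and 0.025 m and angle between float's own z axis and vertical below 0.1 rad and contact force between float and panel above 1 N and contact force between the fingers and float above 1 N), for 0.1 s.
4. still pressed on the seam, the float passes the middle (x of float in the frame of panel between -0.02 and 0.02 m and y of float in the frame of panel between -0.025 and 0.025 m and angle between float's own z axis and vertical below 0.1 rad and contact force between float and panel above 1 N and contact force between the fingers and float above 1 N), for 0.1 s.
5. still pressed on the seam, the float passes the last third (x of float in the frame of panel between 0.025 and 0.07 m and y of float in the frame of panel between -0.025 and 0.025 m and angle between float's own z axis and vertical below 0.1 rad and contact force between float and panel above 1 N and contact force between the fingers and float above 1 N), for 0.1 s.
6. still pressed on the seam, the float reaches the far end (its centre within 65 mm of the panel's far edge) (x of float in the frame of panel between 0.075 and 0.14 m and y of float in the frame of panel between -0.025 and 0.025 m and angle between float's own z axis and vertical below 0.1 rad and contact force between float and panel above 1 N and contact force between the fingers and float above 1 N), for 0.1 s.
At the end, for the whole second after the job is handed in: The float lies released and at rest, flat (within 6 degrees) on the panel at the seam's far end: the middle of its sole within 65 mm of the panel's far edge (measured along the seam, and not beyond the edge) and within 25 mm of the seam; the mallet still hangs within 30 mm of where it was (x of float in the frame of panel between 0.075 and 0.14 m and y of float in the frame of panel between -0.025 and 0.025 m and angle between float's own z axis and vertical below 0.1 rad and contact force between float and panel above 1 N and contact force between the fingers and float below 0.05 N and linear speed of float below 0.02 m/s and distance of mallet from where it was at the start of the episode below 0.03 m); the robot touches nothing.
It fails at once if the float is pressed on the panel with more than 35 N (contact force between float and panel above 35 N).
It fails at once if the mallet is moved by more than 30 mm (distance of mallet from where it was at the start of the episode above 0.03 m).
It also fails if it takes over 61 s, if anything falls off the work surface, if the arm or the gripper's body presses on something with over 40 N, if the wrist force passes 120 N, or if a joint passes its speed limit or range.

ROBOT

A 7-joint arm with a two-finger parallel gripper is mounted at the origin on the work surface. World frame = base frame: x ahead of the robot, y to its left, z up, the work surface at z = 0. Lengths are in m, angles in rad, forces in N, time in s.
With the tool pointing down it reaches from about 0.4 to 0.875 m from the base axis. Payload 19.3 kg.
Tool frame: the origin (TCP) lies midway between the tips of the shut fingers; the grasp point (between the pads) lies 19 mm behind it; x points along the fingers, y is the direction in which the jaws open and shut, and the axes are right-handed (so a half turn about x gives the same grasp; the last joint's range is limited). The gripper opens to 85 mm and grips with 20 to 120 N. Pads are 22 mm wide; open, the fingers measure 114 mm over their backs; the gripper's body (76 mm by 85 mm) begins 54 mm behind the grasp point. The pads swing forward as they close: fully open they stand 13 mm farther back than shut.
Start: joints at [-1.215, 0.521, -0.036, 1.599, 0.021, 1.021, -0.113], TCP at [0.258, 0.569, 0.231] pointing down, gripper open.
Joint ranges: [-2.91, 2.91], [-0.3, 2.13], [-1.5, 1.42], [0.17, 2.43], [-1.26, 4.41], [0.16, 1.93], [-2.52, 2.52]. Speed limits (rad/s): [1.89, 1.89, 2.39, 2.39, 3.01, 3.01, 3.01].

INTERFACE

Orientations are given as [roll, pitch, yaw] about the fixed x, y, z axes, in that order (R = Rz(yaw) Ry(pitch) Rx(roll)).
In Python, from workcell import telemetry, vision, workorder gives the robot as it stands. The module is installed in compiled form; this text tells all that it offers.
- The arm moves only by the tool play_rows, never from a script. Its argument "deltas" is a list of rows, each a list of 7 numbers: the shift along the world's x, y, z in mm, then the turn, a rotation vector about the world's x, y, z in degrees, then the finger opening in mm, from 0 to 85.4. In form: [[x, y, z, wx, wy, wz, jaw], ...]. A call has 1 to 8 rows; each row shifts and turns the commanded pose from where the row before left it; what a row does not reach is not made up. A row lasts 1/8 s, in which the tool goes at most 62.5 mm and 10.7 degrees, less where a joint would pass 70% of its speed; a pose out of reach is approached as far as the arm can. A call with a gripper value outside its range is refused whole. The fingers move at their own pace and stop on an object; "grip_force" is the grip in N (left out, the last holds). Time passes only in rows, so rows that do not move let the fingers close. It gives the time, the measured TCP pose, the force and the opening at its end, in the units of the state.
- telemetry.observe(): the state, without advancing time (a new reading comes with each control period).
- vision.grab_frame(name): name is "side" or "top" or "wrist"; returns the picture (480x640x3 uint8, red, green, blue); there is no depth.
- vision.camera_info(name): a dict with "mtx" (3x3 intrinsics, pixels), "rvec" (rotation vector, rad) and "tvec" (3), from world to camera coordinates, as OpenCV has them. Camera axes: x right, y down, z forward; pixel columns grow to the right and rows downward; lengths in m; the calibration is good to about 2 mm. A picture is of the moment at which its call begins: read the wrist's pose just before it. camera_info takes no time and is no camera call; for the wrist camera it gives the pose at the moment of the call.
- workorder.job_done(): hands the job in, once; it reports no verdict.
The state is a dict: "clock": time; "qpos": joint angles; "qd": joint speeds; "joint_efforts": joint torques, N m; "position": TCP position; "tool_rot": TCP orientation; "force": force on the tool from outside, world axes, zero at the start; "moment": the same for the moment, N m; "grip_width": finger opening in m.
Only numpy, scipy, OpenCV 4.12 (cv2) and the standard library are available. Lean on these libraries where they do the work, as an engineer would, in place of code of your own. Each camera call takes 0.05 s, during which the arm holds its last target. There are 200 camera calls.

## Working session

There is one attempt and no reset: what is moved stays moved. The work goes in short steps, Python scripts to look and compute and a tool call to move; the robot and the scene stay as the last step left them, time stands still between calls to the robot, and variables do not carry over. Pictures are saved under pics/ and viewed, about 8 in all and at most 12, crops included, and the job is handed in when it is done.

Besides the shell and the picture viewer there is one more tool, called after "Request:" in YAML: its name, and indented under it one key for each argument. play_rows: Moves the arm, as the interface text tells. Its arguments: {"type":"object","properties":{"deltas":{"type":"array","items":{"type":"array","items":{"type":"number"}}},"grip_force":{"type":"number"}},"required":["deltas"]}

```bash
mkdir -p pics; cat > h.py <<'E'
import numpy as np, cv2
from workcell import telemetry, vision, workorder
def grab(n,f):
    im=vision.grab_frame(n); cv2.imwrite(f'pics/{f}.png',im[:,:,::-1]); return im
def ray(n,px,ci=None):
    ci=ci or vision.camera_info(n); R=cv2.Rodrigues(np.array(ci['rvec'],float))[0]; t=np.array(ci['tvec'],float).ravel()
    d=R.T@np.linalg.inv(np.array(ci['mtx']))@np.array([px[0],px[1],1.]); return -R.T@t,d
def plane(n,px,z,ci=None):
    c,d=ray(n,px,ci); return c+d*(z-c[2])/d[2]
def proj(n,P):
    ci=vision.camera_info(n); return cv2.projectPoints(np.array(P,float).reshape(-1,1,3),np.array(ci['rvec'],float),np.array(ci['tvec'],float),np.array(ci['mtx'],float),None)[0].reshape(-1,2)
E
python3 - <<'E'
from h import *
for n in ('top','side'):
    grab(n,n+'0'); c,d=ray(n,(320,240)); print(n,c,d/np.linalg.norm(d))
print(telemetry.observe())
E
```

```text
top [0.38950996 0.00804878 1.32526494] [ 0.1378637  -0.00669813 -0.99042856]
side [ 0.36237961 -0.77568942  0.91190421] [ 0.15842061  0.68677599 -0.70939527]
{'clock': 0.1, 'qpos': array([-1.21522534,  0.52194479, -0.03636238,  1.59991676,  0.02120205,
        1.02111295, -0.11277293]), 'qd': array([-0.00086577, -0.00178168, -0.00051231, -0.00121669, -0.00145801,
        0.00190064,  0.00011669]), 'joint_efforts': array([ 3.54222328e-03, -9.28496575e+01,  1.98412187e+00, -3.70526147e+01,
        1.81977544e-02,  5.41286281e-03, -9.45998181e-06]), 'position': array([0.25803163, 0.56893114, 0.23080115]), 'tool_rot': array([-1.51694522,  1.56979938, -1.94266935]), 'force': array([-0.08276116, -0.54369306, -0.4236016 ]), 'moment': array([ 0.00987285,  0.02757574, -0.08755836]), 'grip_width': 0.08566543619968692}
```

View pics/top0.png

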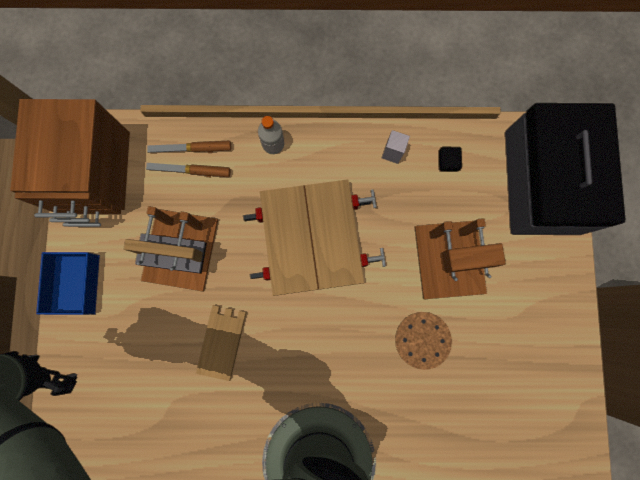

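View pics/side0.png

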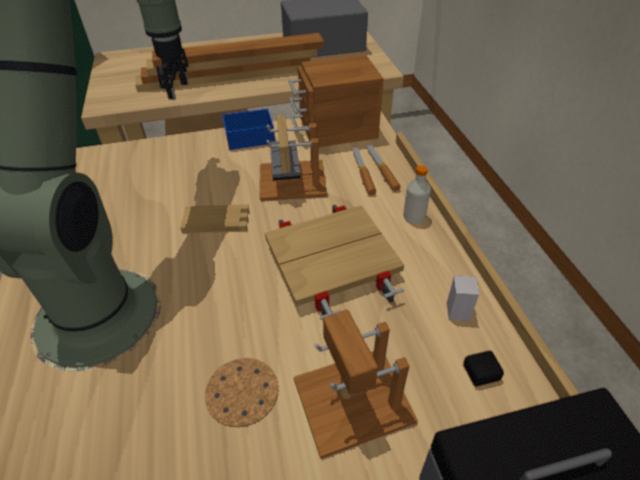

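```bash
python3 - <<'E'
import cv2
im=cv2.imread('pics/top0.png')[170:310,110:380]
cv2.imwrite('pics/c1.png',cv2.resize(im[:,:120],None,fx=5,fy=4.2857*0+5/1.2,interpolation=2) if 0 else cv2.resize(im[20:,:120],None,fx=5,fy=5,interpolation=2))
cv2.imwrite('pics/c2.png',cv2.resize(im[5:130,135:275],None,fx=4.5,fy=4.5,interpolation=2))
E
```

```text
(no output)
```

View pics/c1.png

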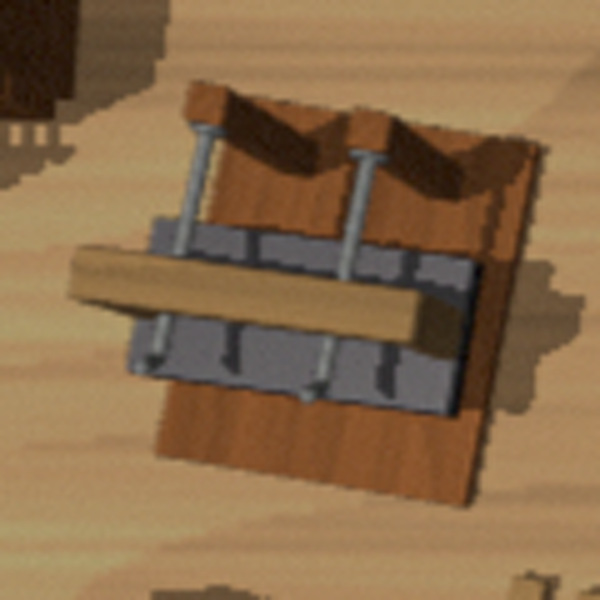

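View pics/c2.png

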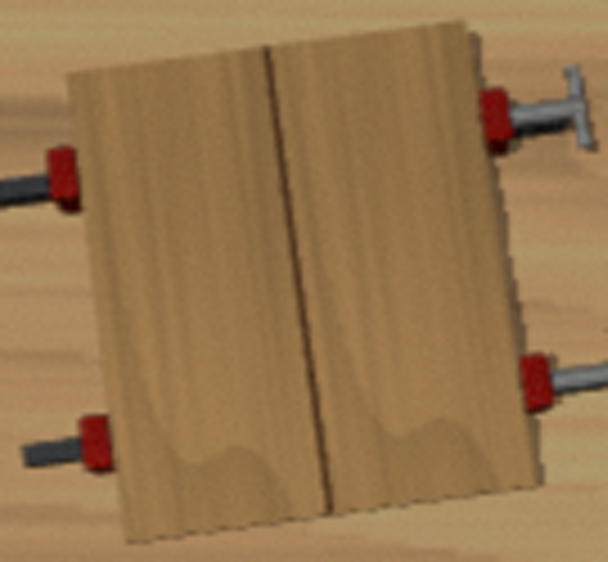

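```bash
python3 - <<'E'
from h import *
f=lambda P,o,s:[((x+.5)/s-.5+o[0],(y+.5)/s-.5+o[1]) for x,y in P]
np.set_printoptions(precision=4,suppress=True)
def rep(nm,P,o,s,z):
    W=np.array([plane('top',p,z) for p in f(P,o,s)])[:,:2]; print(nm,W.tolist(),W.mean(0)); return W
b=rep('bar',[(77,247),(418,290),(414,342),(70,298)],(110,190),5,.188)
d=(b[0]+b[3]-b[1]-b[2])/2; print('bar len',np.linalg.norm(d),'yaw',np.degrees(np.arctan2(-d[0],d[1])))
p=rep('posts',[(208,127),(370,152)],(110,190),5,.160); t=rep('tips',[(153,362),(312,392)],(110,190),5,.178)
print('prong yaw',np.degrees(np.arctan2(*(p-t).mean(0)[::-1])),np.linalg.norm((p-t).mean(0)))
c=rep('panel',[(67,73),(464,22),(542,485),(128,543)],(245,175),4.5,.052)
s=rep('seam',[(267,46),(330,513)],(245,175),4.5,.052); e=s[0]-s[1]
print(np.linalg.norm(e),'yaw',np.degrees(np.arctan2(e[1],e[0])), c.mean(0)-s.mean(0))
# refine: float plate corners at z=.071+.028
rep('plate',[(158,217),(478,262),(458,414),(130,374)],(110,190),5,.099)
R=cv2.Rodrigues(np.array([0,0,0.]))[0]
o=telemetry.observe()
from scipy.spatial.transform import Rotation as Ro
print(Ro.from_euler('xyz',o['tool_rot']).as_matrix())
# side check: project bar centre
print(proj('side',[[*b.mean(0),.188],[*s[0],.052],[*s[1],.052]]))
print(vision.camera_info('wrist'))
E
```

```text
bar [[0.5476360734429491, 0.45875660878864694], [0.5281639397570717, 0.2976660464262654], [0.503672449976031, 0.2984659078934405], [0.5234894595444932, 0.4604716454493605]] [0.5257 0.3788]
bar len 0.162738176067078 yaw -6.933238776462775
posts [[0.6106879732400894, 0.4101404282846268], [0.5988088804427596, 0.3309890917472092]] [0.6047 0.3706]
tips [[0.4945524449042358, 0.42342960688420334], [0.4808207359888986, 0.347903771319097]] [0.4877 0.3857]
prong yaw -7.351019789315205 0.1180319524630802
panel [[0.6985722669937445, 0.1618126043806335], [0.731155029234079, -0.07426554509277976], [0.4561235212780151, -0.11821411226416342], [0.4216117714830808, 0.12031132627326824]] [0.5769 0.0224]
seam [[0.715752859727162, 0.043132034156193794], [0.43938704106719395, 0.004201626577932507]] [0.5776 0.0237]
0.27909432519813776 yaw 8.018240495025747 [-0.0007 -0.0013]
plate [[0.5756224577558794, 0.45392745636318504], [0.5534680940877948, 0.2905751817131778], [0.47645547952054745, 0.29753198943551945], [0.4956728713270577, 0.46322593123517886]] [0.5253 0.3763]
[[-0.0004  0.413   0.9107]
 [-0.0009  0.9107 -0.413 ]
 [-1.     -0.001   0.0001]]
[[282.1506 129.2312]
 [381.6904 232.4832]
 [279.3214 263.2606]]
{'mtx': array([[398.6188,   0.    , 317.5188],
       [  0.    , 398.6188, 242.0599],
       [  0.    ,   0.    ,   1.    ]]), 'rvec': array([-2.4123, -1.5556, -0.2426]), 'tvec': array([-0.6253, -0.04  ,  0.3797])}
```

Request:
play_rows:
  deltas:
    - [33,-24,10,0,0,-9.1,85]
    - [33,-24,10,0,0,-9.1,85]
    - [33,-24,10,0,0,-9.1,85]
    - [34,-24,10,0,0,-9.1,85]
    - [34,-24,10,0,0,-9.1,85]
    - [34,-24,10,0,0,-9.1,85]
    - [34,-24,5,0,0,-9.1,85]
    - [33,-23,5,0,0,-9.1,85]

```text
clock: 1.1
position: [0.5271, 0.3772, 0.3013]
tool_rot: [-0.868, 1.57, -2.57]
force: [-0.5, 0.6, 0.3]
grip_width: 0.085
```

Request:
play_rows:
  deltas:
    - [0,0,0,0,0,0,85]
    - [0,0,0,0,0,0,85]
  grip_force: 60

```text
clock: 1.35
position: [0.5255, 0.3786, 0.3008]
tool_rot: [-1.243, 1.57, -2.938]
force: [-0.1, 0.2, 0.0]
grip_width: 0.0851
```

```bash
python3 - <<'E'
from h import *
o=telemetry.observe();print(o['position'],o['tool_rot'],o['clock'],o['qpos'])
from scipy.spatial.transform import Rotation as Ro
y=Ro.from_euler('xyz',o['tool_rot']).as_matrix();print(y, np.degrees(np.arctan2(y[1,1],y[0,1])))
grab('wrist','w1'); grab('top','t1')
E
```

```text
[0.52553208 0.37860427 0.30080347] [-1.24349174  1.5698001  -2.93822685] 1.35 [-0.92445779  0.52023196  0.32764155  1.46219883 -0.17372406  1.18860047
 -0.69609667]
[[-9.75698898e-04  9.92328955e-01 -1.23621575e-01]
 [-2.01205258e-04 -1.23621826e-01 -9.92329383e-01]
 [-9.99999504e-01 -9.43341374e-04  3.20279483e-04]] -7.101178133767961
```

View pics/w1.png

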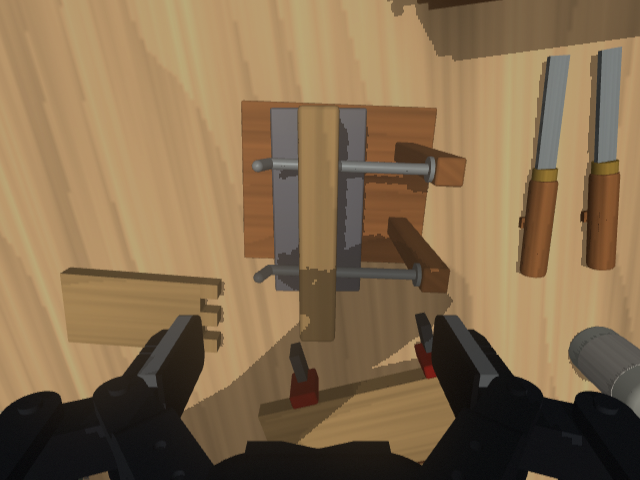

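```bash
python3 - <<'E'
from h import *
W=np.array([plane('wrist',p,.188) for p in [(300,107),(338,107),(335,341),(300,340)]]);print(W,W.mean(0))
P=np.array([plane('wrist',p,.162) for p in [(262,166),(432,168),(262,274),(417,273)]]);print(P,(P[1]+P[3])/2)
E
```

```text
[[0.5250709  0.4627648  0.188     ]
 [0.54797224 0.45993816 0.188     ]
 [0.52846249 0.29903238 0.188     ]
 [0.5031732  0.30298486 0.188     ]] [0.52616971 0.38118005 0.188     ]
[[0.49237062 0.4278798  0.162     ]
 [0.61023369 0.41194551 0.162     ]
 [0.47897573 0.34756252 0.162     ]
 [0.59610051 0.33395882 0.162     ]] [0.6031671  0.37295216 0.162     ]
```

Request:
play_rows:
  deltas:
    - [0,1,-40,0,0,0,85]
    - [0,0,-40,0,0,0,85]
    - [0,0,-30,0,0,0,85]
    - [0,0,-20,0,0,0,85]
    - [0,0,-18,0,0,0,85]
    - [0,0,0,0,0,0,85]

```text
clock: 2.2
position: [0.5253, 0.3793, 0.1522]
tool_rot: [-0.841, 1.569, -2.536]
force: [0.1, -0.5, 0.1]
grip_width: 0.0849
```

Request:
play_rows:
  deltas:
    - [0,0,0,0,0,0,60]
    - [0,0,0,0,0,0,40]
    - [0,0,0,0,0,0,20]
    - [0,0,0,0,0,0,10]
    - [0,0,0,0,0,0,10]
    - [0,0,0,0,0,0,10]
  grip_force: 60

```text
clock: 2.95
position: [0.5264, 0.3793, 0.1539]
tool_rot: [2.486, 1.57, 0.789]
force: [-1.5, -0.9, 5.2]
grip_width: 0.0253
```

Request:
play_rows:
  deltas:
    - [0,0,6,0,0,0,10]
    - [0,0,10,0,0,0,10]
    - [0,0,10,0,0,0,10]
    - [0,0,9,0,0,0,10]
    - [0,0,0,0,0,0,10]
    - [0,0,0,0,0,0,10]

```text
clock: 3.7
position: [0.526, 0.3791, 0.1881]
tool_rot: [-1.124, 1.57, -2.821]
force: [-0.1, 0.2, -3.9]
grip_width: 0.025
```

```bash
python3 - <<'E'
from h import *
import cv2
o=telemetry.observe();print(o['position'],o['force'],o['moment'],o['grip_width'],o['joint_efforts'])
im=grab('side','s2'); cv2.imwrite('pics/s2c.png',cv2.resize(im[80:220,220:380,::-1],None,fx=4,fy=4,interpolation=2))
E
```

```text
[0.52602    0.37914951 0.18809291] [-0.13457447  0.23532319 -3.93278675] [-0.0093104  -0.00519949  0.017336  ] 0.02498407910386869 [ 3.00059142e-02 -1.00513201e+02  1.10217744e+01 -3.65777135e+01
  2.74336879e-02  1.82943087e-02 -4.73567008e-03]
```

View pics/s2c.png

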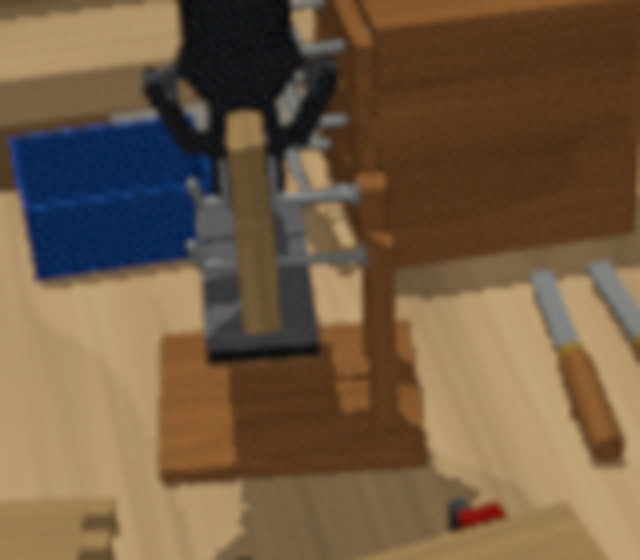

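Request:
play_rows:
  deltas:
    - [-10,1.3,0,0,0,0,10]
    - [-17,2.1,0,0,0,0,10]
    - [-18,2.3,0,0,0,0,10]
    - [-18,2.3,0,0,0,0,10]
    - [-18,2.3,0,0,0,0,10]
    - [-18,2.3,0,0,0,0,10]
    - [-15,1.9,0,0,0,0,10]
    - [0,0,0,0,0,0,10]

```text
clock: 4.75
position: [0.411, 0.3942, 0.1884]
tool_rot: [-2.04, 1.57, 2.548]
force: [1.2, -0.9, -3.7]
grip_width: 0.0256
```

Request:
play_rows:
  deltas:
    - [0,-25,5,0,0,0,10]
    - [0,-45,5,0,0,0,10]
    - [0,-55,5,0,0,0,10]
    - [12,-60,5,0,0,3,10]
    - [15,-60,0,0,0,4,10]
    - [15,-60,0,0,0,4,10]
    - [15,-50,0,0,0,4.2,10]
    - [10,-30,0,0,0,0,10]

```text
clock: 5.75
position: [0.4799, 0.0055, 0.2086]
tool_rot: [0.942, 1.57, -0.491]
force: [0.7, 0.8, -4.1]
grip_width: 0.0256
```

Request:
play_rows:
  deltas:
    - [0,0,0,0,0,0,10]
    - [0,0,0,0,0,0,10]
    - [0,0,0,0,0,0,10]

```text
clock: 6.12
position: [0.4791, 0.0095, 0.2083]
tool_rot: [-2.966, 1.571, 1.887]
force: [0.2, -0.5, -5.0]
grip_width: 0.0254
```

```bash
python3 - <<'E'
from h import *
o=telemetry.observe();print(o['position'],o['force'],o['moment'],o['grip_width'])
from scipy.spatial.transform import Rotation as Ro
y=Ro.from_euler('xyz',o['tool_rot']).as_matrix();print(y, np.degrees(np.arctan2(y[1,1],y[0,1])))
im=grab('side','s3');cv2.imwrite('pics/s3c.png',cv2.resize(im[100:320,160:420,::-1],None,fx=2.7,fy=2.7,interpolation=2))
E
```

```text
[0.47908434 0.00952695 0.20827091] [ 0.20875547 -0.45888976 -4.96461427] [-0.02564574  0.02792802  0.00908931] 0.025353220071883436
[[-5.35312886e-05  9.90086020e-01  1.40462345e-01]
 [ 1.63498370e-04  1.40462352e-01 -9.90086007e-01]
 [-9.99999985e-01 -3.00352155e-05 -1.69396581e-04]] 8.0746014209914
```

View pics/s3c.png

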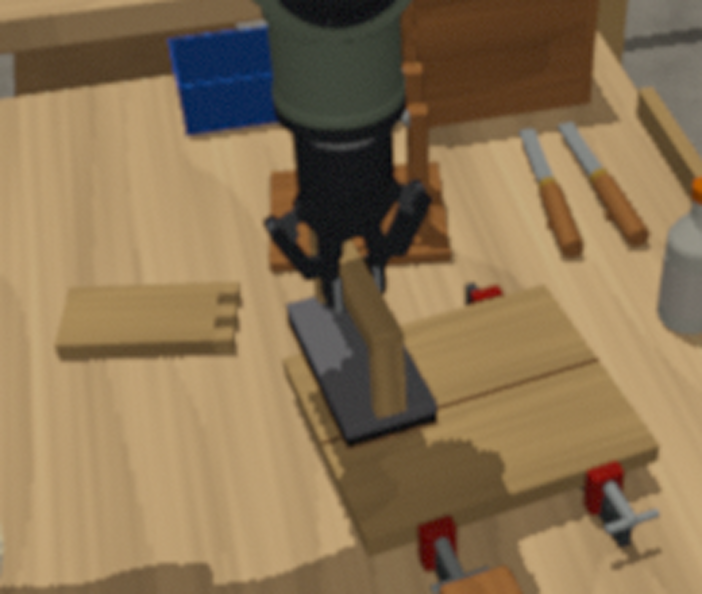

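Request:
play_rows:
  deltas:
    - [0,0,-20,0,0,0,10]
    - [0,0,-25,0,0,0,10]
    - [0,0,-15,0,0,0,10]
    - [0,0,-6,0,0,0,10]
    - [0,0,0,0,0,0,10]
    - [0,0,0,0,0,0,10]

```text
clock: 6.92
position: [0.4795, 0.0087, 0.1429]
tool_rot: [1.639, 1.57, 0.208]
force: [-0.3, 0.1, -3.2]
grip_width: 0.0251
```

Request:
play_rows:
  deltas:
    - [0,0,-2,0,0,0,10]
    - [0,0,-2,0,0,0,10]
    - [0,0,-2,0,0,0,10]
    - [0,0,0,0,0,0,10]
    - [0,0,0,0,0,0,10]

```text
clock: 7.55
position: [0.4792, 0.0087, 0.1363]
tool_rot: [-1.683, 1.571, -3.115]
force: [-0.6, 0.3, -2.6]
grip_width: 0.0255
```

Request:
play_rows:
  deltas:
    - [0,0,-1,0,0,0,10]
    - [0,0,0,0,0,0,10]
    - [0,0,0,0,0,0,10]

```text
clock: 7.92
position: [0.4792, 0.0087, 0.1353]
tool_rot: [0.381, 1.571, -1.05]
force: [1.2, -0.1, -3.6]
grip_width: 0.0251
```

Request:
play_rows:
  deltas:
    - [0,0,-1,0,0,0,10]
    - [0,0,0,0,0,0,10]
    - [0,0,0,0,0,0,10]

```text
clock: 8.3
position: [0.4792, 0.0087, 0.1343]
tool_rot: [1.871, 1.571, 0.44]
force: [-0.2, -0.1, -1.5]
grip_width: 0.0256
```

Request:
play_rows:
  deltas:
    - [0,0,-1,0,0,0,10]
    - [0,0,0,0,0,0,10]
    - [0,0,0,0,0,0,10]

```text
clock: 8.68
position: [0.4792, 0.0087, 0.1333]
tool_rot: [-3.014, 1.571, 1.838]
force: [-0.5, -0.4, 0.2]
grip_width: 0.0252
```

Request:
play_rows:
  deltas:
    - [0,0,-1,0,0,0,10]
    - [0,0,-0.5,0,0,0,10]
    - [0,0,0,0,0,0,10]
    - [0,0,0,0,0,0,10]

```text
clock: 9.18
position: [0.4792, 0.0087, 0.1318]
tool_rot: [1.651, 1.571, 0.22]
force: [-1.1, 0.3, 2.5]
grip_width: 0.0251
```

Request:
play_rows:
  deltas:
    - [4,0.6,0,0,0,0,10]
    - [6,0.9,0,0,0,0,10]
    - [8,1.1,0,0,0,0,10]
    - [8,1.1,0,0,0,0,10]
    - [8,1.1,0,0,0,0,10]
    - [8,1.1,0,0,0,0,10]
    - [8,1.1,0,0,0,0,10]
    - [0,0,0,0,0,0,10]

```text
clock: 10.18
position: [0.5303, 0.0158, 0.1319]
tool_rot: [1.439, 1.569, 0.008]
force: [2.2, 0.6, 2.5]
grip_width: 0.0255
```

Request:
play_rows:
  deltas:
    - [6,0.9,0,0,0,0,10]
    - [8,1.1,0,0,0,0,10]
    - [8,1.1,0,0,0,0,10]
    - [8,1.1,0,0,0,0,10]
    - [8,1.2,0,0,0,0,10]
    - [8,1.2,0,0,0,0,10]
    - [8,1.2,0,0,0,0,10]
    - [0,0,0,0,0,0,10]

```text
clock: 11.18
position: [0.5843, 0.0237, 0.1319]
tool_rot: [1.468, 1.569, 0.037]
force: [2.0, 1.4, 2.7]
grip_width: 0.0253
```

Request:
play_rows:
  deltas:
    - [6,0.9,0,0,0,0,10]
    - [8,1.1,0,0,0,0,10]
    - [8,1.1,0,0,0,0,10]
    - [8,1.1,0,0,0,0,10]
    - [8,1.2,0,0,0,0,10]
    - [8,1.2,0,0,0,0,10]
    - [8,1.2,0,0,0,0,10]
    - [0,0,0,0,0,0,10]

```text
clock: 12.18
position: [0.6383, 0.0315, 0.1319]
tool_rot: [1.469, 1.569, 0.038]
force: [2.5, 0.6, 2.5]
grip_width: 0.0252
```

Request:
play_rows:
  deltas:
    - [6,0.9,0,0,0,0,10]
    - [8,1.1,0,0,0,0,10]
    - [8,1.1,0,0,0,0,10]
    - [8,1.1,0,0,0,0,10]
    - [8,1.2,0,0,0,0,10]
    - [6,0.9,0,0,0,0,10]
    - [0,0,0,0,0,0,10]
    - [0,0,0,0,0,0,10]

```text
clock: 13.18
position: [0.6818, 0.0377, 0.1321]
tool_rot: [1.522, 1.569, 0.09]
force: [2.0, -0.2, 1.8]
grip_width: 0.0254
```

```bash
python3 - <<'E'
from h import *
o=telemetry.observe();p=o['position'];print(p,o['force'],o['moment'])
from scipy.spatial.transform import Rotation as Ro
print(Ro.from_euler('xyz',o['tool_rot']).as_matrix())
a=np.radians(8.05);d=p[:2]-[.577,.0232];print(d@[np.cos(a),np.sin(a)],d@[-np.sin(a),np.cos(a)])
im=grab('side','s4');cv2.imwrite('pics/s4c.png',cv2.resize(im[130:320,240:480,::-1],None,fx=3,fy=3,interpolation=2))
E
```

```text
[0.68181735 0.03767485 0.13208228] [ 1.96019128 -0.23299779  1.82851906] [ 0.09442348 -0.72497036  0.01517608]
[[ 1.70673867e-03  9.90263030e-01  1.39198485e-01]
 [ 1.54873123e-04  1.39198424e-01 -9.90264497e-01]
 [-9.99998532e-01  1.71168082e-03  8.42102051e-05]]
0.10581151988776885 -0.0003461086863283256
```

View pics/s4c.png

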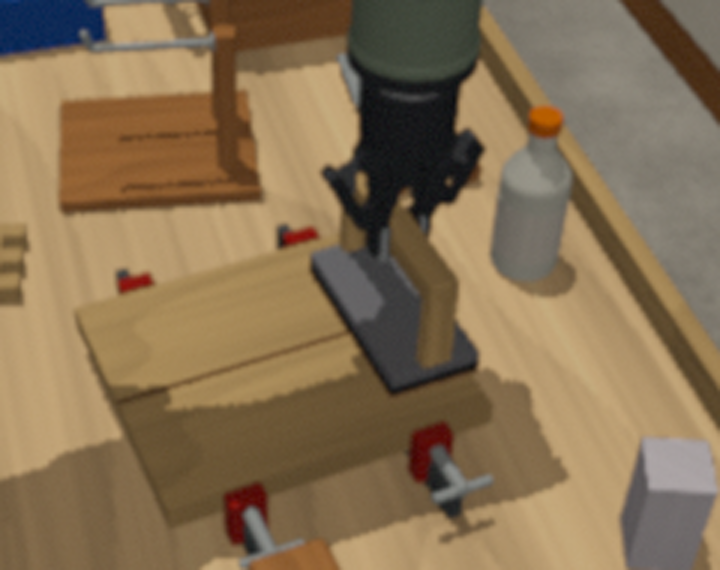

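Request:
play_rows:
  deltas:
    - [0,0,1,0,0,0,10]
    - [0,0,0,0,0,0,30]
    - [0,0,0,0,0,0,50]
    - [0,0,0,0,0,0,85]
    - [0,0,0,0,0,0,85]
    - [0,0,0,0,0,0,85]
    - [0,0,0,0,0,0,85]

```text
clock: 14.1
position: [0.6812, 0.0376, 0.1328]
tool_rot: [-1.55, 1.571, -2.981]
force: [1.0, -0.6, 0.2]
grip_width: 0.0851
```

Request:
play_rows:
  deltas:
    - [0,0,10,0,0,0,85]
    - [0,0,25,0,0,0,85]
    - [0,0,30,0,0,0,85]
    - [0,0,30,0,0,0,85]
    - [0,0,20,0,0,0,85]
    - [-40,0,20,0,0,0,85]
    - [-40,0,0,0,0,0,85]
    - [0,0,0,0,0,0,85]

```text
clock: 15.1
position: [0.5995, 0.0375, 0.2693]
tool_rot: [2.361, 1.57, 0.929]
force: [1.0, 0.4, 0.3]
grip_width: 0.085
```

Request:
play_rows:
  deltas:
    - [-50,0,0,0,0,0,85]
    - [-50,0,0,0,0,0,85]
    - [0,0,0,0,0,0,85]
    - [0,0,0,0,0,0,85]

```text
clock: 15.6
position: [0.5023, 0.0378, 0.2685]
tool_rot: [1.638, 1.569, 0.207]
force: [1.2, -0.6, -0.7]
grip_width: 0.085
```

```bash
python3 - <<'E'
from h import *
o=telemetry.observe();print(o['position'],o['force'],o['grip_width'],o['clock'])
a=grab('top','t5');s=grab('side','s5')
cv2.imwrite('pics/f.png',np.hstack([cv2.resize(a[160:310,225:525],(400,200)),cv2.resize(s[150:450,200:500],(400,400))[:200]])[:,:,::-1])
cv2.imwrite('pics/f.png',np.vstack([cv2.resize(a[160:310,225:525],None,fx=2,fy=2),cv2.resize(s[190:450,180:480],(600,520))[:300]])[:,:,::-1])
E
```

```text
[0.50227764 0.03777128 0.26847709] [ 1.226558   -0.58559442 -0.70642299] 0.08500252552135339 15.6
```

View pics/f.png

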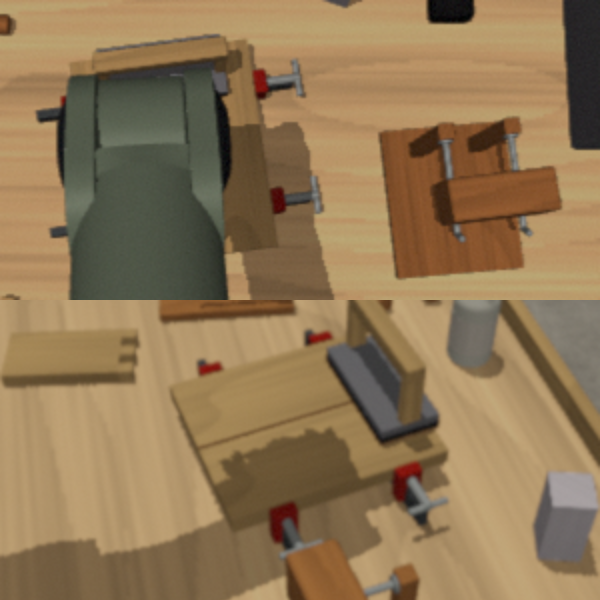

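```bash
python3 - <<'E'
from h import *
W=np.array([plane('top',(x/2+224.75,y/2+159.75),.1675) for x,y in [(94,52),(225,37),(228,58),(96,71)]])
m=W.mean(0)[:2];a=np.radians(8.05);d=m-[.577,.0232];print(m,d@[np.cos(a),np.sin(a)],d@[-np.sin(a),np.cos(a)])
workorder.job_done()
E
```

```text
[0.68078803 0.03692228] 0.10468695923498908 -0.0009471251530862197
the job is handed in; nothing more can be done
```

I lifted the float about 34 mm off its hook, drew it over the prong tips and set it flat on the near end of the seam. It then swept to the far end in four strokes with short stops, pressing with about 6 N. I let go there, backed the arm off, and handed the job in at about 15.7 s. No verdict is reported, so the result is not confirmed.

**Float:** the top camera places its centre about 105 mm past the panel's middle (allowed 75 to 140 mm) and 1 mm off the seam (allowed 25 mm). It lies flat in the side view.

**Mallet:** it still hangs on its hook in the last pictures. I checked this by eye and did not measure it.

**Robot:** the gripper is open and clear of everything. The wrist force reads near zero, apart from about 1.2 N along x, which I take to be sensor offset.

No check failed or disagreed with another.

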